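# Snap the cleaning grid back over the studs of a vegetable chopper's lid

## Task

The vegetable chopper has been washed. Take its plastic cleaning grid from the chopping board, press it down over the studs of the chopper's open lid until it is fully home at both ends under the two spring clips, and let go. Press firmly but do not force it, leave the lid lying open, and leave everything else where it is.

Things in the scene. Friction and masses are not known exactly. Their poses are not given: they have to be found in the camera images.
- grid: cleaning grid, rigid grey plastic, 55 g: lattice of 3 (x) x 4 (y) square through-sockets, 13.5 mm wide at 18 mm pitch, walls 4.5 mm; 58.5 mm wide (x), 12 mm high, 110 mm over the end tabs (y). A thumb bar stands on top at each end. Origin: middle of the underside, z up. Lies flat, bars up, on the board, long sides free for fingers. Fits either way round (half a turn is the same).
- end_a (a point): point on the grid's underside below the middle of the thumb bar at its +y end, 44.3 mm from the origin; same axes as the grid. The bar is 44 mm along x, 12.5 mm along y; its flat top is 22 mm above the underside. Beyond the bar a tab, 4 mm high, 16 mm wide, bevelled below, ends 55 mm from the grid's middle.
- end_b (a point): the same at the grid's -y end
- seat (a point): middle of the stud field, on the inner face of the open lid, 125 mm above the table. z points square out of the face and leans 30 degrees from vertical towards the container; y runs along the hinge, x up the slope. 3 (x) x 4 (y) white square studs, 11.5 mm wide, 17 mm high (last 3 mm taper to 8 mm), 18 mm pitch. Fully home, the grid's underside lies on this face, its y along this y.
- lid (a joint): hinge of the white lid, a plate 110 mm up its slope by 136 mm along the hinge with an 6 mm high rim. 0 = lying open against its stop (as at the start), positive towards closed, 2.6 closed. It swings freely off its stop if lifted.
- chopper: vegetable chopper, held to the table by suction feet: clear container with white top frame, 250 long, 140 wide, 95 mm high, on the downhill side of the open lid. Origin: on the table below the seat; x points from the container to the lid, y along the hinge. The hinge line is at x = -52 mm, 95 mm up; the container runs from there to x = -304 mm.
- board: the white chopping board, 300 (x) x 420 (y) x 10 mm, fixed. Origin: middle of its underside.
- blade_insert: leave alone: the dicing blade insert on the board, a grey plastic frame 106 (x, over its tabs) x 86 (y) x 9 mm with a fine mesh of steel blades inside and no thumb bars. Origin: middle of its underside.
- knife: leave alone: chef's knife with a black handle lying flat on the board, 315 mm long, 16 mm high; x points to its tip.
- pepper: leave alone: whole yellow pepper standing on the table, 80 mm wide, 95 mm high with its stem. Origin: middle of its underside.
- pepper_half: leave alone: half red pepper on the board, 78 mm wide, 34 mm high. Origin: middle of its underside.
- pepper_ring: leave alone: a slice of red pepper lying on the board, 62 mm wide, 8 mm high.
- peeler: leave alone: peeler on the table, 155 mm long, 14 mm high.
- clip_top_a (a point): top of the grey sprung clip beyond the +y end of the stud field, 11.5 mm above the lid's face. A grid laid squarely over the studs rests about 8 mm proud, on both clips. Push each end down, square to the face, on its thumb bar: 5 to 12 N takes it past its clip, which snaps over the tab; then it meets the face, which is stiff (about 10 N a mm). The ends can be pressed one after the other.
- clip_top_b (a point): the same, beyond the -y end of the stud field
There are look-alikes about, which are no part of the job. Several things have the shape of the grid; the one meant has the colours described above.

How it is judged:
At the end, for the whole second after the job is handed in: The grid is on the studs of the open lid, its middle within 5 mm of the seat and its long side along the hinge within 0.08 rad (either way round), the underside of both its ends within 2 mm of the lid's face, at rest; the lid still lies open (joint below 0.1 rad) (z of end_a in the frame of seat between -0.003 and 0.002 m and z of end_b in the frame of seat between -0.003 and 0.002 m and distance between grid and seat below 0.005 m and angle between the y axis of grid and the y axis of seat, either way round below 0.08 rad and value of joint lid below 0.1 rad and linear speed of grid below 0.02 m/s); the robot touches nothing.
It fails at once if the grid is forced or slammed: more than 130 N between it and the chopper, all contacts added up (contact force between grid and chopper above 130 N).
It fails at once if one of the other things (blade insert, knife, peppers, slice, peeler) is moved by more than 30 mm (distance of any of blade_insert, knife, pepper, pepper_half, pepper_ring, peeler from where it was at the start of the episode above 0.03 m).
It also fails if it takes over 61 s, if anything falls off the work surface, if the arm or the gripper's body presses on something with over 40 N, if the wrist force passes 120 N, or if a joint passes its speed limit or range.

## Robot

A 7-joint arm with a two-finger parallel gripper is mounted at the origin on the work surface. World frame = base frame: x ahead of the robot, y to its left, z up, the work surface at z = 0. Lengths are in m, angles in rad, forces in N, time in s.
With the tool pointing down it reaches from about 0.4 to 0.875 m from the base axis. Payload 19.3 kg.
Tool frame: the origin (TCP) lies at the very end of the fingers, on their centre line; the grasp point (between the pads) lies 19 mm behind it (ctrl.grip_depth is the z of the grasp point in the tool frame, in m); z points along the fingers, x is the direction in which the jaws open and shut, and the axes are right-handed (so a half turn about z gives the same grasp; the last joint's range is limited). The gripper opens to 85 mm and grips with 20 to 120 N. Pads are 22 mm wide; open, the fingers measure 114 mm over their backs; the gripper's body (76 mm by 85 mm) begins 54 mm behind the grasp point. The pads swing forward as they close: fully open they stand 13 mm farther back than shut.
Start: joints at [-1.187, 0.521, -0.036, 1.599, 0.021, 1.021, -0.113], TCP at [0.274, 0.562, 0.231] pointing down, gripper open.
Joint ranges: [-2.91, 2.91], [-0.3, 2.13], [-1.5, 1.42], [0.17, 2.43], [-1.26, 4.41], [0.16, 1.93], [-2.52, 2.52]. Speed limits (rad/s): [1.89, 1.89, 2.39, 2.39, 3.01, 3.01, 3.01].

## Interface

Orientations are given as a unit quaternion [x, y, z, w].
In Python, from plant import sensors, imaging, ticket, ctrl gives the robot as it stands. The module is installed in compiled form; this text tells all that it offers.
- The arm moves only by the tool jog_arm, never from a script. Its argument "commands" is a list of rows, each a list of 3 entries, a list of its own where there are three numbers: the shift along the tool's x, y, z in mm, then the turn, a rotation vector about the tool's x, y, z in degrees, then the opening in per cent of the stroke, from 0 (shut) to 100 (fully open). A call has 1 to 20 rows; each row is the pose to reach, as a shift and turn from the pose commanded when the call began, along the tool's axes at that moment; what a row does not reach only later rows make up. A row lasts 1/8 s, in which the tool goes at most 62.5 mm and 10.7 degrees, less where a joint would pass 70% of its speed; a pose out of reach is approached as far as the arm can. A call with a gripper value outside its range is refused whole. The fingers move at their own pace and stop on an object; "force" is the grip in N (left out, the last holds). Time passes only in rows, so rows that repeat a pose let the fingers close. It gives the time, the measured TCP pose, the force and the opening at its end, in the units of the state.
- sensors.state(): the state, without advancing time (a new reading comes with each control period).
- imaging.get_image(name): name is "side" or "top" or "wrist"; returns a dict with "frame" (480x640x3 uint8, red, green, blue), "depth" (480x640 float32, m along the optical axis (not along the pixel's ray), 0 where there is no reading), "fx", "fy", "cx", "cy" (pixels), "k1" (the pictures are not rectified: a ray, as slopes to the right and down, at radius r is drawn at 1 + k1 r^2 times it, then the intrinsics apply), "extrinsics" (4x4, takes a point from camera to world coordinates); the wrist camera has in their place "T_tool_cam" (4x4, takes a point from camera to tool coordinates, whose origin is the TCP and whose axes are the tool frame's). Camera axes: x right, y down, z forward; pixel columns grow to the right and rows downward; lengths in m; the calibration is good to about 2 mm. A picture is of the moment at which its call begins: read the wrist's pose just before it.
- ticket.close_job(): hands the job in, once; it reports no verdict.
The state is a dict: "clock": time; "q": joint angles; "qd": joint speeds; "joint_efforts": joint torques, N m; "ee_pos": TCP position; "ee_rot": TCP orientation; "wrist_force": force on the tool from outside, world axes, zero at the start; "wrist_torque": the same for the moment, N m; "width": finger opening in m.
Only numpy, scipy, OpenCV 4.12 (cv2) and the standard library are available. Lean on these libraries where they do the work, as an engineer would, in place of code of your own. Each camera call takes 0.05 s, during which the arm holds its last target.

## Working session

There is one attempt and no reset: what is moved stays moved. The work goes in short steps, Python scripts to look and compute and a tool call to move; the robot and the scene stay as the last step left them, time stands still between calls to the robot, and variables do not carry over. Pictures are saved under pics/ and viewed, and the job is handed in when it is done.

Besides the shell and the picture viewer there is one more tool, called after "Emit:" as name([rows], argument=value, ...), one row to a line, values as JSON. jog_arm: Moves the arm, as the interface text tells. Its arguments: {"type":"object","properties":{"commands":{"type":"array","items":{"type":"array"}},"force":{"type":"number"}},"required":["commands"]}

```bash
mkdir -p pics; cat > h.py <<'E'
import numpy as np, cv2, pickle
from scipy.spatial.transform import Rotation as R
from plant import sensors, imaging, ticket, ctrl
def T(p,q):
    M=np.eye(4);M[:3,:3]=R.from_quat(q).as_matrix();M[:3,3]=p;return M
def grab(name,fn):
    s=sensors.state(); d=imaging.get_image(name)
    if name=='wrist': d['extrinsics']=T(s['ee_pos'],s['ee_rot'])@np.array(d['T_tool_cam'])
    pickle.dump(d,open(f'{fn}.pkl','wb')); cv2.imwrite(f'pics/{fn}.png',d['frame'][:,:,::-1]); return d
def load(fn): return pickle.load(open(f'{fn}.pkl','rb'))
def ray(d,u,v):
    xd=np.array([(u-d['cx'])/d['fx'],(v-d['cy'])/d['fy']]); x=xd.copy()
    for _ in range(20): x=xd/(1+d['k1']*(x@x))
    return np.array([x[0],x[1],1])
def px(d,u,v,z=None,w=1):
    """world point from depth, or at world height z"""
    E=np.array(d['extrinsics']); r=ray(d,u,v)
    if z is None:
        a=d['depth'][int(v)-w:int(v)+w+1,int(u)-w:int(u)+w+1];a=a[a>0]
        t=np.median(a)
    else:
        rw=E[:3,:3]@r; t=(z-E[2,3])/rw[2]
    return (E@np.append(r*t,1))[:3]
def proj(d,p):
    c=np.linalg.inv(d['extrinsics'])@np.append(p,1); x=c[:2]/c[2]; k=1+d['k1']*(x@x)
    return x*k*[d['fx'],d['fy']]+[d['cx'],d['cy']]
def crop(fn,out,u0,v0,u1,v1,s):
    d=load(fn); cv2.imwrite(f'pics/{out}.png',cv2.resize(d['frame'][v0:v1,u0:u1,::-1],None,fx=s,fy=s,interpolation=cv2.INTER_CUBIC))
E
python3 - <<'E'
from h import *
for n in ['side','top','wrist']: d=grab(n,n+'0'); print(n,d['fx'],d['k1'],np.round(d['extrinsics'],3).tolist())
s=sensors.state(); print(s, ctrl.grip_depth)
E
```

```text
side 614.138766611161 -0.2168479771178858 [[0.9, -0.328, 0.285, 0.063], [-0.435, -0.704, 0.562, -0.975], [0.016, -0.63, -0.776, 1.22], [0.0, 0.0, 0.0, 1.0]]
top 448.219069131595 0.0031747464627320766 [[-0.056, -0.975, 0.217, 0.279], [-0.998, 0.054, -0.012, -0.145], [-0.0, -0.217, -0.976, 0.989], [0.0, 0.0, 0.0, 1.0]]
wrist 402.5391022627819 -0.01602976403641111 [[0.439, 0.85, 0.291, 0.2], [0.899, -0.415, -0.143, 0.598], [-0.001, 0.324, -0.946, 0.374], [0.0, 0.0, 0.0, 1.0]]
{'clock': 0.15, 'q': array([-1.18720394,  0.52187926, -0.03632738,  1.5998213 ,  0.02119237,
        1.02113344, -0.1127795 ]), 'qd': array([ 0.00113912, -0.00231921,  0.00100439,  0.00085853,  0.00096528,
       -0.00021002,  0.00072552]), 'joint_efforts': array([ 2.54870800e-03, -9.27392435e+01,  1.98101789e+00, -3.70057905e+01,
        1.80576561e-02,  6.36130353e-03, -3.25518386e-05]), 'ee_pos': array([0.27390524, 0.56151893, 0.23087658]), 'ee_rot': array([ 8.48048983e-01,  5.29917671e-01, -3.49157363e-04,  2.48187669e-04]), 'wrist_force': array([-0.17690445,  0.42651301,  0.89990181]), 'wrist_torque': array([ 0.03622717, -0.00283771, -0.02965691]), 'width': 0.08505611718985923} -0.0187
```

View pics/top0.png

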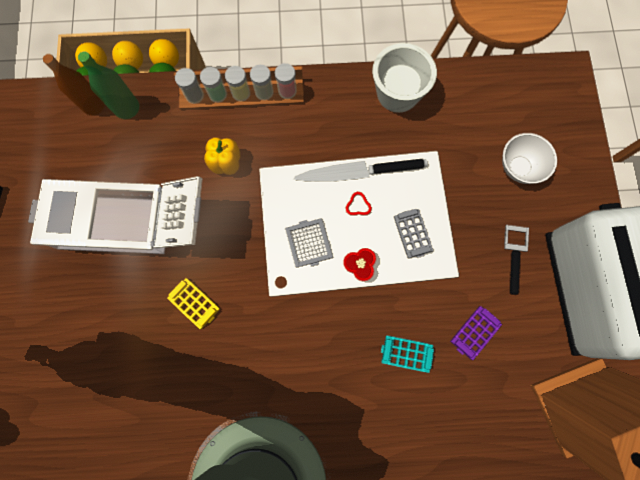

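View pics/side0.png

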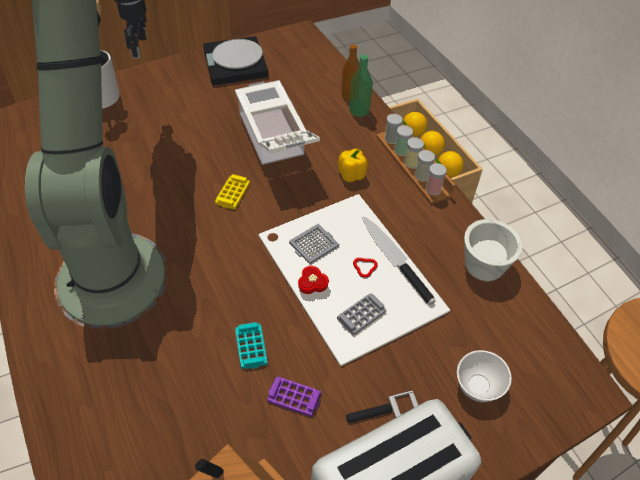

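View pics/wrist0.png

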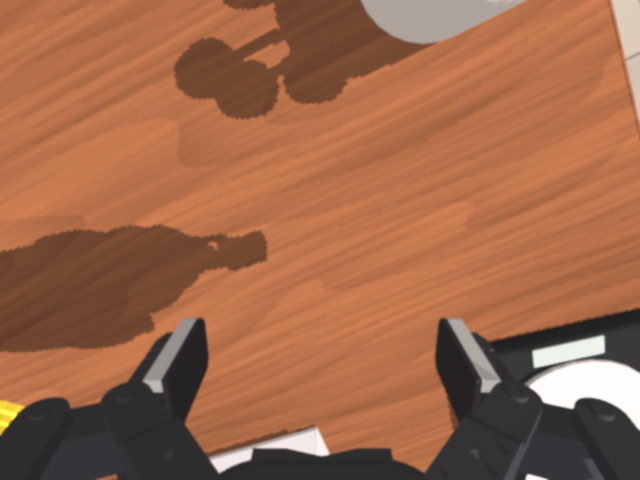

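The grey grid is at top (413,233) and side (362,314). The open lid with its studs is at top (178,212) and side (288,140). The yellow, teal and purple grids are look-alikes. I'll enlarge both areas.

```bash
python3 - <<'E'
from h import *
crop('top0','c1',380,195,445,270,8)
crop('top0','c2',145,170,210,255,7)
crop('side0','c3',225,75,330,175,6)
crop('side0','c4',325,280,400,345,8)
d=load('top0')
for p in [(413,233),(405,233),(178,212),(192,212)]: print(p,px(d,*p))
E
```

```text
(413, 233) [ 0.50247586 -0.35770561  0.01829886]
(405, 233) [ 0.50538489 -0.34159247  0.01000146]
(178, 212) [0.54068312 0.12460763 0.1461554 ]
(192, 212) [0.53888928 0.09705269 0.14704371]
```

View pics/c1.png

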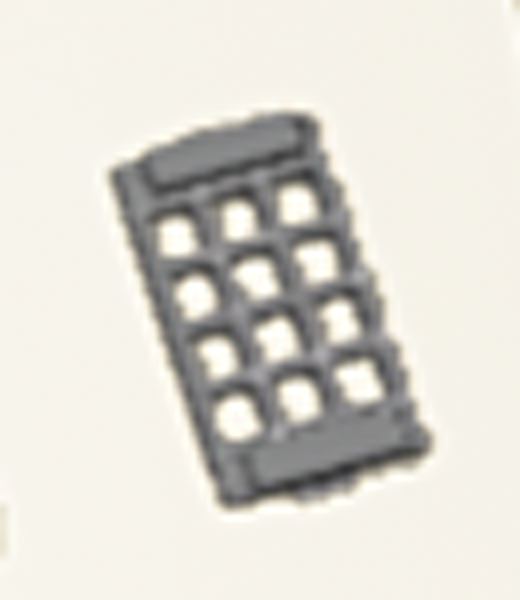

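View pics/c2.png

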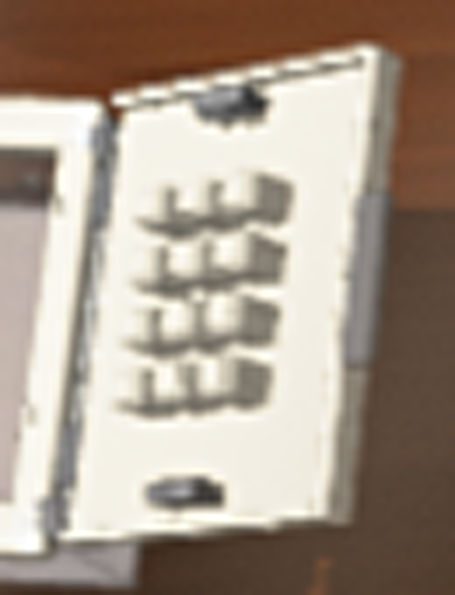

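View pics/c3.png

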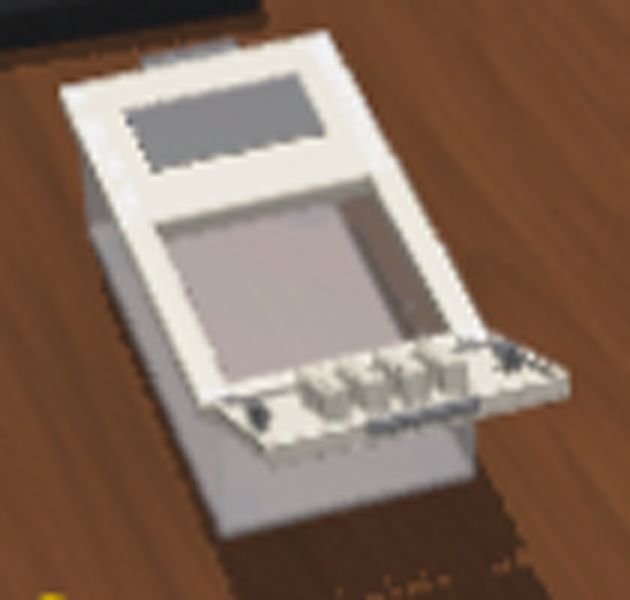

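View pics/c4.png

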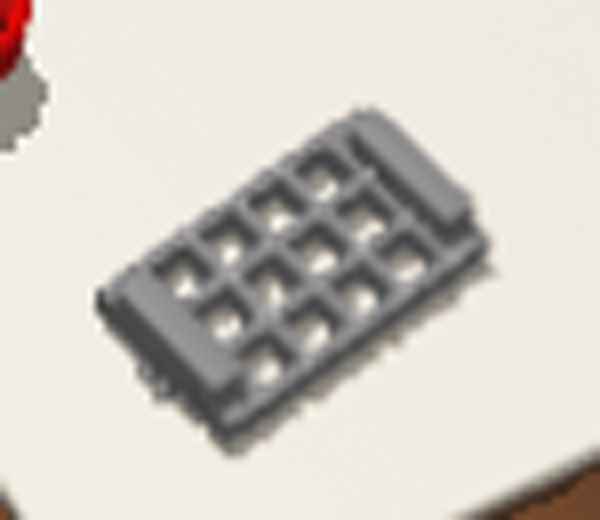

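```bash
python3 - <<'E'
from h import *
d=load('top0')
a=px(d,408.1,213.8,.032);b=px(d,421.3,250.6,.032)
print('bars',a,b,np.linalg.norm(a-b),(a+b)/2,np.degrees(np.arctan2(*(a-b)[1::-1])))
a=px(d,178.1,184.7,.135);b=px(d,171.7,240,.135)
print('clips',a,b,np.linalg.norm(a-b),(a+b)/2,np.degrees(np.arctan2(*(a-b)[1::-1])))
# depth plane on lid face
pts=[px(d,145+u/7,170+v/7) for u in range(110,340,14) for v in range(100,530,7)]
P=np.array(pts);print(P.shape)
w=load('wrist0');print(np.round(w['T_tool_cam'],4).tolist(),w['cx'],w['cy'])
# board
for p in [(261,168),(437,153),(457,275),(271,296)]: print(px(d,*p,.01))
# frame top corners of container
for p in [(42,180),(160,183)]: print(px(d,*p,.095))
E
```

```text
bars [ 0.54353346 -0.34819726  0.032     ] [ 0.45907665 -0.36882187  0.032     ] 0.08693864534254195 [ 0.50130505 -0.35850957  0.032     ] 13.723214598408196
clips [0.60122809 0.12878713 0.135     ] [0.48787112 0.13962928 0.135     ] 0.11387429245527071 [0.5445496  0.13420821 0.135     ] -5.4634935929662785
(1054, 3)
[[1.0, -0.0005, 0.0001, -0.0001], [0.0004, 0.9461, 0.3238, -0.0824], [-0.0003, -0.3238, 0.9461, -0.1427], [0.0, 0.0, 0.0, 1.0]] 321.3287831667833 239.3285444943552
[ 0.67862506 -0.02265235  0.01      ]
[ 0.69293181 -0.43459504  0.01      ]
[ 0.40435134 -0.44668464  0.01      ]
[ 0.38103216 -0.03678805  0.01      ]
[0.64260049 0.42750741 0.095     ]
[0.62219712 0.17964077 0.095     ]
```

```bash
cat >> h.py <<'E'
def rel(p,Rm,cur=None):
    s=cur or sensors.state(); C=R.from_quat(s['ee_rot'])
    dp=C.inv().apply(np.array(p)-s['ee_pos'])*1000; rv=(C.inv()*R.from_matrix(Rm)).as_rotvec(degrees=True)
    return np.round(dp,1).tolist(), np.round(rv,2).tolist()
def down(ang):  # tool x at world angle ang deg
    a=np.radians(ang); x=np.array([np.cos(a),np.sin(a),0]); z=np.array([0,0,-1.]); return np.c_[x,np.cross(z,x),z]
def seatR(ang): # seat axes; ang = world angle of seat y deg
    a=np.radians(ang); y=np.array([np.cos(a),np.sin(a),0]); cx=np.cross(y,[0,0,1.])  # chopper x
    z=-cx*.5+np.array([0,0,np.sqrt(.75)]); return np.c_[np.cross(y,z),y,z]
def lidtool(ang):
    S=seatR(ang); return np.c_[S[:,0],-S[:,1],-S[:,2]]
E
python3 - <<'E'
from h import *
S=seatR(-5);print(S)
L=lidtool(-5); p=np.array([.544,.128,.125])+.12*S[:,2]; print(p)
print(rel(p,L)); print(rel([.45,.38,.25],down(-15)))
E
```

```text
[[-0.07547909  0.9961947   0.04357787]
 [-0.86272992 -0.08715574  0.49809735]
 [ 0.5         0.          0.8660254 ]]
[0.54922934 0.18777168 0.22892305]
([-215.2, 411.3, 2.2], [-41.23, 7.66, 154.12])
([-86.0, 237.8, -19.0], [0.04, 0.04, 79.0])
```

Emit:
jog_arm([
  [[-25,60,-5],[0,0,10],100],
  [[-43,119,-10],[0,0,20],100],
  [[-60,170,-15],[0,0,30],100],
  [[-86,238,-19],[0,0,40],100],
  [[-86,238,-19],[0,0,50],100],
  [[-86,238,-19],[0,0,60],100],
  [[-86,238,-19],[0,0,70],100],
  [[-86,238,-19],[0,0,79],100],
  [[-110,280,-15],[-8,1,90],100],
  [[-140,320,-10],[-15,2,100],100],
  [[-170,360,-5],[-20,3,110],100],
  [[-200,390,0],[-26,5,120],100],
  [[-215,411,2],[-32,6,130],100],
  [[-215,411,2],[-37,7,140],100],
  [[-215,411,2],[-40,7,150],100],
  [[-215,411,2],[-41.2,7.7,154.1],100],
  [[-215,411,2],[-41.2,7.7,154.1],100],
  [[-215,411,2],[-41.2,7.7,154.1],100],
])

```text
clock: 2.4
ee_pos: [0.5491, 0.1881, 0.2292]
ee_rot: [-0.654, 0.711, -0.175, -0.19]
wrist_force: [0.2, -0.5, 0.3]
width: 0.0852
```

```bash
python3 - <<'E'
from h import *
d=grab('wrist','w1'); s=sensors.state(); print(s['clock'],s['q'],s['ee_pos'],s['qd'].max()); 
print(rel(np.array([.544,.128,.125])+.12*seatR(-5)[:,2],lidtool(-5)))
E
```

```text
2.45 [-1.14179173  0.8044917   0.8640535   1.56354078 -0.12490028  1.24988596
 -1.98167298] [0.54900551 0.18814705 0.22942683] 0.004353070707314835
([0.1, -0.3, 0.6], [-0.08, 0.1, 0.19])
```

View pics/w1.png

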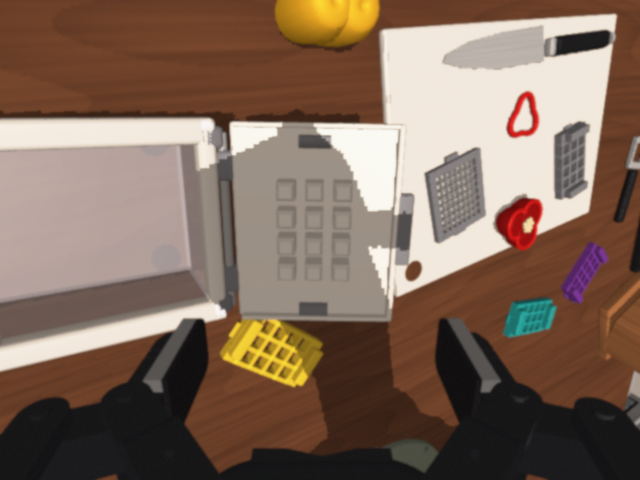

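The wrist view shows the lid square on, with the stud field centred near (314,230) and the clips at (314,141) and (313,309). I'll enlarge it to read the stud tops.

```bash
python3 - <<'E'
from h import *
d=load('w1'); g=cv2.createCLAHE(4,(4,4)).apply(cv2.cvtColor(d['frame'],cv2.COLOR_RGB2GRAY))
c=cv2.resize(g[165:295,262:372],None,fx=4.6,fy=4.6,interpolation=cv2.INTER_CUBIC); 
c=cv2.cvtColor(c,cv2.COLOR_GRAY2BGR)
S=seatR(-5); o=np.array([.544,.128,.125])
for i in (-1,0,1):
  for j in (-1.5,-.5,.5,1.5):
    for (a,b,z,col) in ((8,17,17,(0,0,255)),(11.5,0,0,(0,255,0))):
      pl=[ (proj(d,o+S@(np.array([i*18+sx*a/2,j*18+sy*a/2,z])/1000))-[262,165]+.5)*4.6-.5 for sx,sy in((1,1),(1,-1),(-1,-1),(-1,1))]
      cv2.polylines(c,[np.int32(np.round(pl))],True,col,1)
cv2.imwrite('pics/c5.png',c)
E
```

```text
(no output)
```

View pics/c5.png

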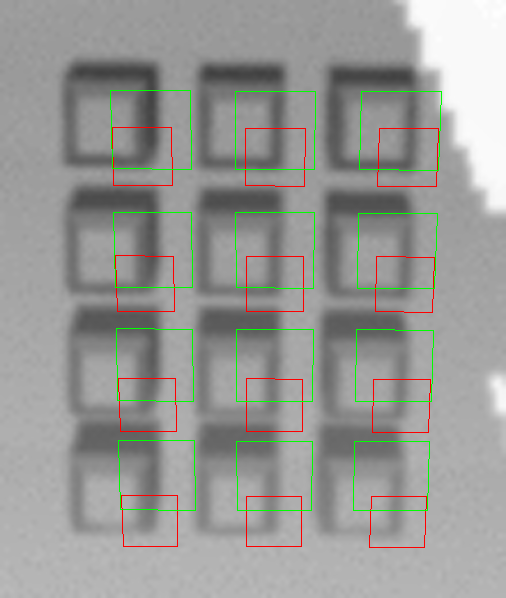

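```bash
cat > fit.py <<'E'
from h import *
from scipy.optimize import minimize, differential_evolution
def lid_fit(fn,out,o0,a0,span=.012,zspan=.004,boxc=None,tilt=True):
    d=load(fn); g=cv2.cvtColor(d['frame'],cv2.COLOR_RGB2GRAY).astype(np.float32)
    g=np.log(g+5); gx=cv2.GaussianBlur(g,(0,0),.7); G=np.hypot(cv2.Sobel(gx,5,1,0),cv2.Sobel(gx,5,0,1)); G=np.minimum(G,np.percentile(G,97))
    t=np.linspace(-1,1,9); segs=[]
    for i in (-1,0,1):
      for j in (-1.5,-.5,.5,1.5):
        for a,z in ((4,17),(5.75,14)):
          for s in (1,-1):
            segs.append(np.c_[i*18+s*a+0*t,j*18+a*t,z+0*t]); segs.append(np.c_[i*18+a*t,j*18+s*a+0*t,z+0*t])
    M=np.vstack(segs)/1000; E=np.linalg.inv(d['extrinsics'])
    def pr(P):
        c=P@E[:3,:3].T+E[:3,3]; x=c[:,:2]/c[:,2:]; k=1+d['k1']*(x**2).sum(1,keepdims=True); return x*k*[d['fx'],d['fy']]+[d['cx'],d['cy']]
    def cost(v):
        uv=pr(M@seatR(v[3]).T+v[:3]).astype(np.float32)
        return -float(cv2.remap(G,uv[:,:1],uv[:,1:],cv2.INTER_LINEAR).mean())
    b=[(o0[0]-span,o0[0]+span),(o0[1]-span,o0[1]+span),(o0[2]-zspan,o0[2]+zspan),(a0-4,a0+4)]
    r=differential_evolution(cost,b,seed=1,maxiter=150,popsize=20,tol=1e-6)
    v=r.x; print(fn,'cost',r.fun,'o',np.round(v,4))
    S=seatR(v[3]); c0=proj(d,v[:3]+.012*S[:,2]); u0,v0=int(c0[0]-65),int(c0[1]-62); s=5
    im=cv2.resize(d['frame'][v0:v0+120,u0:u0+130,::-1],None,fx=s,fy=s,interpolation=cv2.INTER_CUBIC)
    for seg in segs[::1]:
        q=(pr(seg/1000@S.T+v[:3])-[u0,v0]+.5)*s-.5; cv2.polylines(im,[np.int32(np.round(q))],False,(0,0,255),1)
    cv2.imwrite(f'pics/{out}.png',im); return v
E
python3 - <<'E'
from fit import *
lid_fit('w1','c6',[.544,.134,.125],-5)
E
```

```text
w1 cost -0.2733069062232971 o [ 0.55    0.1309  0.121  -5.9181]
```

View pics/c6.png

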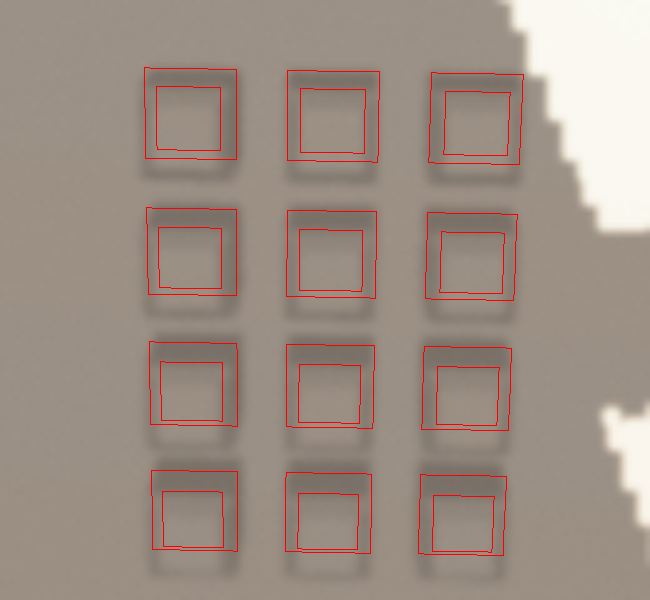

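```bash
sed -i "s|        for a,z in ((4,17),(5.75,14)):|        segs.append(np.c_[i*18+5.75*t,j*18+5.75+0*t,0*t])\n&|" fit.py
python3 - <<'E'
from fit import *
for z in (.123,.125,.127): lid_fit('w1','c7_%d'%(z*1000),[.546,.128,z],-5,zspan=.0001,span=.01)
E
```

```text
w1 cost -0.27677589654922485 o [ 0.5481  0.1323  0.1231 -5.9937]
w1 cost -0.27486521005630493 o [ 0.5487  0.1333  0.1249 -5.9574]
w1 cost -0.2679067850112915 o [ 0.5494  0.1343  0.1269 -6.0861]
```

View pics/c7_125.png

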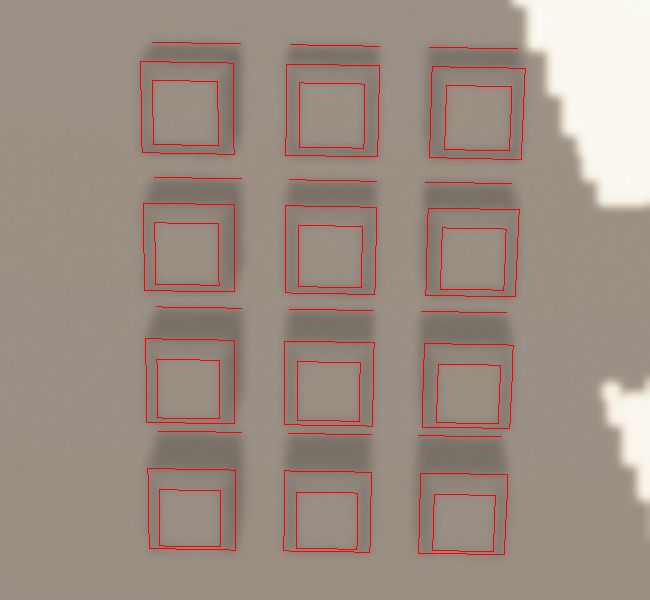

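```bash
python3 - <<'E'
from h import *
d=load('w1')
S=seatR(-5.96);o=np.array([.5487,.1333,.125])
for f in ('w1','top0'):
  d=load(f)
  for a in [(-40,0,0),(40,0,0),(-40,-30,0),(40,30,0),(0,0,17),(0,44,0),(0,-44,0),(18,9,17),(-18,-9,17)]:
    q=o+S@(np.array(a)/1000); u,v=np.round(proj(d,q)).astype(int)
    print(f,a,(u,v),np.round(1000*S.T@(px(d,u,v)-o),1))
print(rel([.501,-.3585,.145],down(-76.3)),rel([.53,-.05,.23],down(-85)))
E
```

```text
w1 (-40, 0, 0) (np.int64(255), np.int64(226)) [-39.8  -0.    0.2]
w1 (40, 0, 0) (np.int64(373), np.int64(228)) [39.9  0.1  0.3]
w1 (-40, -30, 0) (np.int64(256), np.int64(267)) [-40.1 -29.8   0.4]
w1 (40, 30, 0) (np.int64(376), np.int64(184)) [40.1 30.   0.4]
w1 (0, 0, 17) (np.int64(313), np.int64(235)) [-0.5 -3.3  7.7]
w1 (0, 44, 0) (np.int64(315), np.int64(161)) [ 0.1 44.1  0.1]
w1 (0, -44, 0) (np.int64(313), np.int64(286)) [ -0.2 -43.8  -0.2]
w1 (18, 9, 17) (np.int64(342), np.int64(221)) [17.8  9.4 17.4]
w1 (-18, -9, 17) (np.int64(285), np.int64(247)) [-18.2  -8.7  17.2]
top0 (-40, 0, 0) (np.int64(163), np.int64(213)) [-39.5   0.3   1.3]
top0 (40, 0, 0) (np.int64(191), np.int64(209)) [37.7  1.1 -0.9]
top0 (-40, -30, 0) (np.int64(161), np.int64(228)) [-24.9 -35.5  13.2]
top0 (40, 30, 0) (np.int64(193), np.int64(195)) [38.6 29.9 -1.1]
top0 (0, 0, 17) (np.int64(170), np.int64(209)) [-4.3  1.3 14.3]
top0 (0, 44, 0) (np.int64(180), np.int64(190)) [-0.1 45.3 -0.9]
top0 (0, -44, 0) (np.int64(174), np.int64(233)) [ -1.1 -44.6  -0.1]
top0 (18, 9, 17) (np.int64(177), np.int64(204)) [16.3  8.8 16.3]
top0 (-18, -9, 17) (np.int64(164), np.int64(214)) [-17.7  -8.1  16.2]
([433.6, 2.0, 346.7], [4.85, -29.63, -18.07]) ([207.4, -1.0, 118.6], [2.58, -29.83, -9.57])
```

Depth agrees with the seat pose to about 0.4 mm. Next I'll go above the grid.

Emit:
jog_arm([
  [[50,0,25],[0.5,-8,-2],100],
  [[105,0,55],[1,-16,-5],100],
  [[160,-1,90],[2,-23,-7],100],
  [[207,-1,119],[2.6,-29.8,-9.6],100],
  [[265,0,175],[3,-29.8,-11],100],
  [[310,0,225],[4,-29.7,-13],100],
  [[355,1,270],[4.5,-29.6,-15],100],
  [[400,2,310],[4.8,-29.6,-18],100],
  [[434,2,347],[4.8,-29.6,-18.1],100],
  [[434,2,347],[4.8,-29.6,-18.1],100],
  [[434,2,347],[4.8,-29.6,-18.1],100],
  [[434,2,347],[4.8,-29.6,-18.1],100],
])

```text
clock: 3.95
ee_pos: [0.4997, -0.3582, 0.1457]
ee_rot: [0.786, -0.618, 0.001, 0.0]
wrist_force: [0.4, -0.2, 0.1]
width: 0.0852
```

```bash
python3 - <<'E'
from h import *
d=grab('wrist','w2'); s=sensors.state(); print(s['clock'],s['q'],s['ee_pos'],abs(s['qd']).max()); 
print(rel([.501,-.3585,.145],down(-76.3)))
E
```

```text
4.0 [ 0.18216447  0.66779099  0.52069705  1.72542879 -0.41828321  0.8593904
 -0.4450613 ] [ 0.50004811 -0.35773112  0.14573816] 0.011863819669091369
([1.0, -0.7, 0.7], [-0.04, -0.08, -0.04])
```

View pics/w2.png

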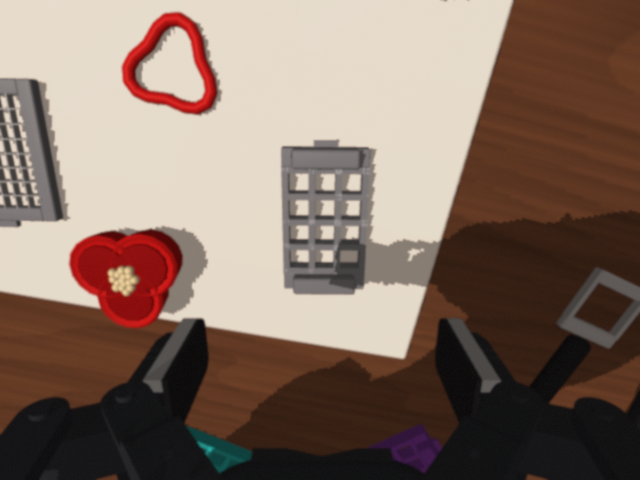

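The grid fills the middle of the wrist view, its bars at about (326,158) and (323,284). I'll fit its pose.

```bash
cat > gfit.py <<'E'
from h import *
from scipy.optimize import differential_evolution
t=np.linspace(-1,1,9)
def rect(cx,cy,a,b,z): return [np.c_[cx+a*t,cy+s*b+0*t,z+0*t] for s in(1,-1)]+[np.c_[cx+s*a+0*t,cy+b*t,z+0*t] for s in(1,-1)]
SEG=[]
for s in (1,-1): SEG+=rect(0,s*44.3,22,6.25,22)*2
for i in(-1,0,1):
  for j in(-1.5,-.5,.5,1.5): SEG+=rect(i*18,j*18,6.75,6.75,12)
SEG+=[np.c_[s*29.25+0*t,36*t,12+0*t] for s in (1,-1)]
def pr(d,P):
    E=np.linalg.inv(d['extrinsics']); c=P@E[:3,:3].T+E[:3,3]; x=c[:,:2]/c[:,2:]; k=1+d['k1']*(x**2).sum(1,keepdims=True); return x*k*[d['fx'],d['fy']]+[d['cx'],d['cy']]
def gridfit(fn,out,b,pose,box=None):
    """pose(v)->(R,o); b bounds"""
    d=load(fn); g=np.log(cv2.cvtColor(d['frame'],cv2.COLOR_RGB2GRAY).astype(np.float32)+5); g=cv2.GaussianBlur(g,(0,0),.7)
    G=np.hypot(cv2.Sobel(g,5,1,0),cv2.Sobel(g,5,0,1)); G=np.minimum(G,np.percentile(G,97)); M=np.vstack(SEG)/1000
    def cost(v):
        Rm,o=pose(v); uv=pr(d,M@Rm.T+o).astype(np.float32); return -float(cv2.remap(G,uv[:,:1],uv[:,1:],cv2.INTER_LINEAR,borderMode=cv2.BORDER_CONSTANT).mean())
    r=differential_evolution(cost,b,seed=1,maxiter=150,popsize=20,tol=1e-6); v=r.x; print(fn,r.fun,np.round(v,4))
    Rm,o=pose(v); uv=pr(d,M@Rm.T+o); u0,v0=np.maximum(uv.min(0)-12,0).astype(int); u1,v1=(uv.max(0)+12).astype(int); s=min(800/(u1-u0),590/(v1-v0),5)
    im=cv2.resize(d['frame'][v0:v1,u0:u1,::-1],None,fx=s,fy=s,interpolation=cv2.INTER_CUBIC)
    for seg in SEG: cv2.polylines(im,[np.int32(np.round((pr(d,seg/1000@Rm.T+o)-[u0,v0]+.5)*s-.5))],False,(0,0,255),1)
    cv2.imwrite(f'pics/{out}.png',im); return v
def flat(v,z=.01):
    a=np.radians(v[2]); y=np.array([np.cos(a),np.sin(a),0]); z_=np.array([0,0,1.]); return np.c_[np.cross(y,z_),y,z_],np.array([v[0],v[1],z])
E
python3 - <<'E'
from gfit import *
v=gridfit('w2','c8',[(.485,.515),(-.375,-.345),(8,20)],flat)
print(rel([v[0],v[1],.03],down(v[2]-90)), rel([v[0],v[1],.012],down(v[2]-90)))
d=load('w2')
for u,w in [(303,218),(250,180),(326,158)]: print(px(d,u,w))
E
```

```text
w2 -0.8730738162994385 [ 0.5059 -0.3592 13.3222]
([2.6, -5.2, 115.7], [-0.04, -0.08, 0.34]) ([2.6, -5.2, 133.7], [-0.04, -0.08, 0.34])
[ 0.50462758 -0.34477097  0.01911392]
[ 0.52016473 -0.30304435  0.01009717]
[ 0.54996171 -0.34989507  0.03190267]
```

View pics/c8.png

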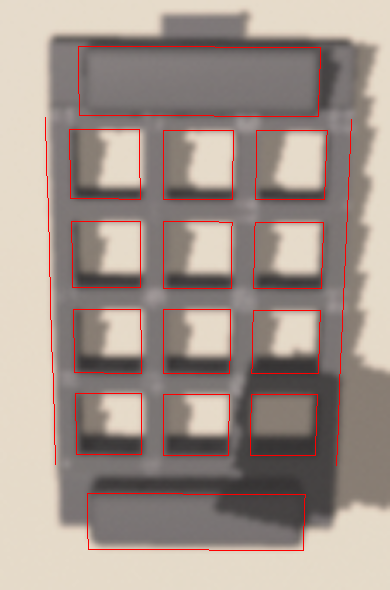

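```bash
python3 - <<'E'
from h import *
d=load('w2'); s=sensors.state(); X=T(s['ee_pos'],s['ee_rot'])
for z in (0,-13): print(z,[np.round(proj(d,(X@[x/1000,y/1000,z/1000,1])[:3])).tolist() for x,y in ((-42.5,-11),(-42.5,11),(42.5,-11),(-57,-11))])
c=np.linalg.inv(np.array(d['T_tool_cam'])); 
for u,v in [(195,325),(175,350),(160,385),(455,325),(200,330)]:
    print(u,v,d['depth'][v,u], np.round(1000*(np.array(d['T_tool_cam'])@np.append(ray(d,u,v)*d['depth'][v,u],1))[:3],1))
crop('w2','c9',100,300,300,420,4)
E
```

```text
0 [[211.0, 297.0], [216.0, 345.0], [427.0, 297.0], [174.0, 297.0]]
-13 [[202.0, 313.0], [207.0, 364.0], [435.0, 313.0], [162.0, 313.0]]
195 325 0.13848536 [-42.9 -11.4 -21.2]
175 350 0.12371674 [-44.5 -11.8 -36.7]
160 385 0.11059021 [-43.9 -10.3 -51. ]
455 325 0.13871337 [ 46.8 -11.2 -21. ]
200 330 0.14121453 [-42.   -8.3 -19.4]
```

View pics/c9.png

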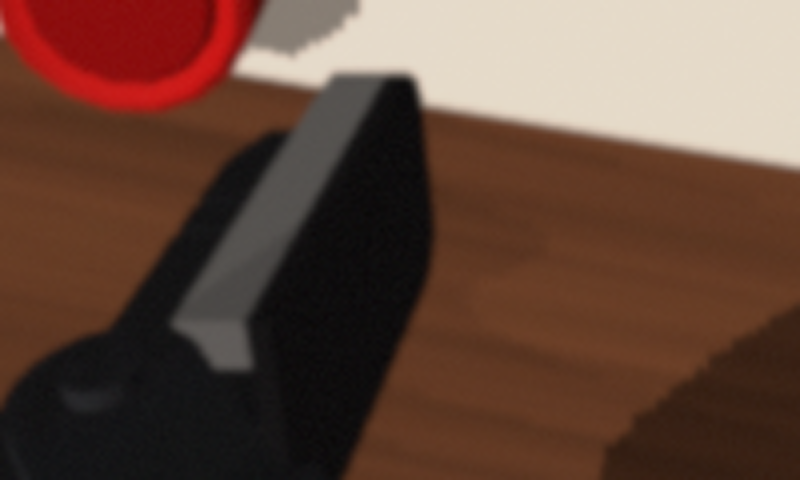

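Emit:
jog_arm([
  [[3,-5,30],[0,0,0.3],69],
  [[3,-5,60],[0,0,0.3],69],
  [[3,-5,60],[0,0,0.3],69],
  [[3,-5,60],[0,0,0.3],69],
  [[3,-5,60],[0,0,0.3],69],
  [[3,-5,60],[0,0,0.3],69],
])

```text
clock: 4.75
ee_pos: [0.5056, -0.3607, 0.0861]
ee_rot: [0.784, -0.621, 0.001, 0.0]
wrist_force: [-0.5, 0.5, 0.7]
width: 0.0593
```

```bash
python3 - <<'E'
from gfit import *
d=grab('wrist','w3'); s=sensors.state(); print(s['clock'],s['ee_pos'],s['width'],abs(s['qd']).max()); X=T(s['ee_pos'],s['ee_rot'])
v=gridfit('w3','c10',[(.495,.515),(-.37,-.35),(8,20)],flat)
print(rel([v[0],v[1],.005],down(v[2]-90)))
w=s['width']*500
for z in (0,-3,-6,-9,-12): print(z,[np.round(proj(d,(X@[x/1000,y/1000,z/1000,1])[:3]),1).tolist() for x,y in ((-w,-11),(-w,11),(w,-11))])
crop('w3','c11',130,230,330,370,4)
E
```

```text
4.8 [ 0.50545453 -0.36064142  0.08590131] 0.05923136089338736 0.005731693430504194
w3 -0.9378933310508728 [ 0.506  -0.3594 13.2672]
([-1.2, -0.8, 80.9], [-0.02, -0.12, -0.01])
0 [[244.6, 297.8], [248.0, 345.7], [394.5, 297.8]]
-3 [[243.2, 301.4], [246.7, 349.9], [395.9, 301.3]]
-6 [[241.8, 305.1], [245.4, 354.3], [397.2, 305.0]]
-9 [[240.3, 308.9], [244.0, 358.8], [398.7, 308.8]]
-12 [[238.8, 312.9], [242.6, 363.5], [400.2, 312.8]]
```

View pics/c11.png

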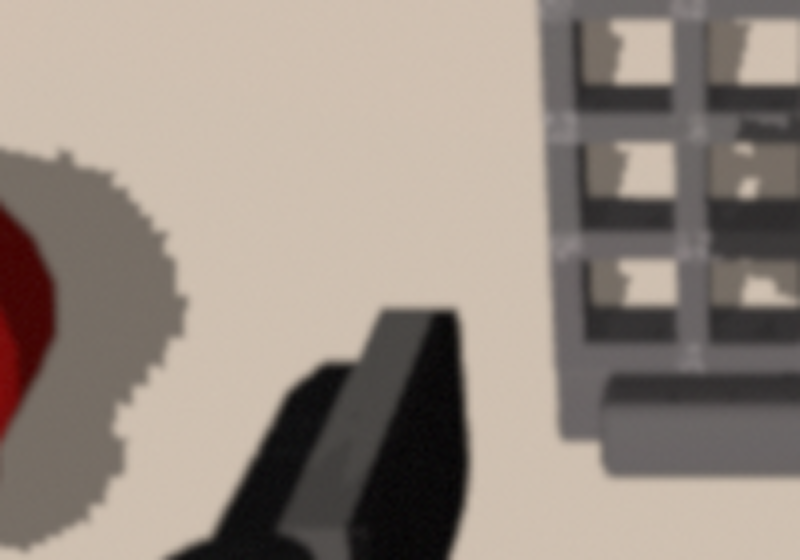

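View pics/c10.png

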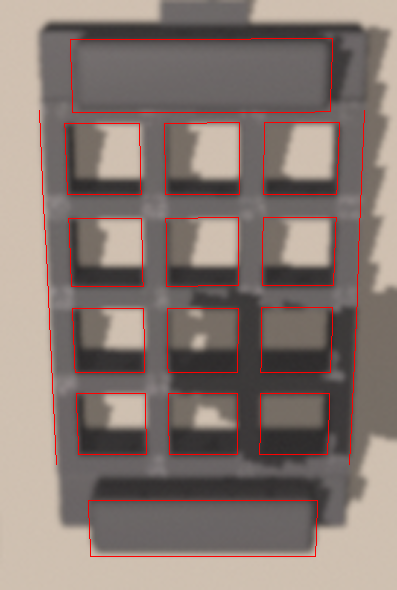

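Emit:
jog_arm([
  [[-1,-1,15],[0,0,0],100],
  [[-1,-1,15],[0,0,0],100],
  [[-1,-1,25],[0,0,0],100],
  [[-1,-1,50],[0,0,0],100],
  [[-1,-1,72],[0,0,0],100],
  [[-1,-1,82],[0,0,0],100],
  [[-1,-1,82],[0,0,0],100],
  [[-1,-1,82],[0,0,0],60],
  [[-1,-1,82],[0,0,0],60],
  [[-1,-1,82],[0,0,0],60],
  [[-1,-1,82],[0,0,0],60],
  [[-1,-1,82],[0,0,0],60],
  [[-1,-1,82],[0,0,0],60],
], force=60)

```text
clock: 6.42
ee_pos: [0.5073, -0.3604, 0.0058]
ee_rot: [0.784, -0.621, 0.002, 0.0]
wrist_force: [-2.0, 1.9, 27.5]
width: 0.0573
```

```bash
python3 - <<'E'
from gfit import *
d=grab('wrist','w4'); s=sensors.state(); print(s['clock'],s['ee_pos'],s['width'],s['wrist_force'])
E
```

```text
6.475 [ 0.50726156 -0.36043475  0.00576885] 0.05705939243642652 [-1.91838539  1.1239739  27.36624032]
```

View pics/w4.png

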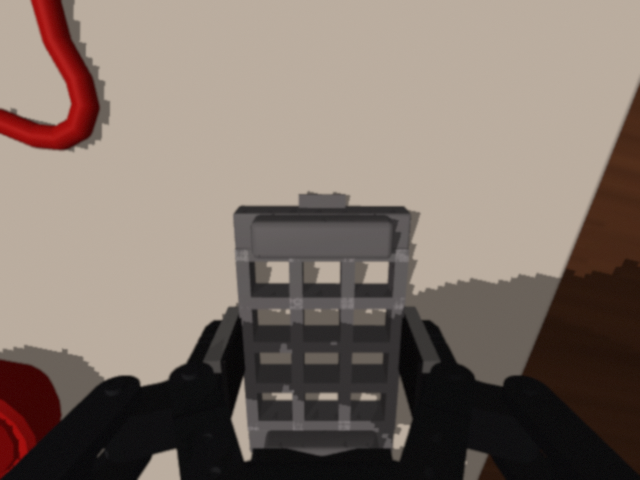

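Emit:
jog_arm([
  [[0,0,-2],[0,0,0],80],
  [[0,0,-5],[0,0,0],80],
  [[0,0,-5],[0,0,0],80],
  [[0,0,-5],[0,0,0],60],
  [[0,0,-5],[0,0,0],55],
  [[0,0,-5],[0,0,0],55],
  [[0,0,-5],[0,0,0],55],
  [[0,0,-5],[0,0,0],55],
], force=80)

```text
clock: 7.48
ee_pos: [0.506, -0.3595, 0.009]
ee_rot: [0.784, -0.621, 0.001, 0.0]
wrist_force: [-3.6, 2.8, 17.4]
width: 0.0562
```

Emit:
jog_arm([
  [[0,0,-20],[0,0,0],55],
  [[0,0,-60],[0,0,0],55],
  [[0,0,-110],[0,0,0],55],
  [[0,0,-160],[0,0,0],55],
  [[0,0,-200],[0,0,0],55],
  [[0,0,-225],[0,0,0],55],
  [[0,0,-225],[0,0,0],55],
])

```text
clock: 8.35
ee_pos: [0.5063, -0.3597, 0.2358]
ee_rot: [0.784, -0.621, 0.002, 0.0]
wrist_force: [0.3, -0.1, -0.9]
width: 0.0558
```

```bash
cat >> gfit.py <<'E'
def held(s):
    X=T(s['ee_pos'],s['ee_rot'])
    # v: x,y,z of grid origin in tool (m), yaw, pitch about x (deg). grid x=tool x, y=-tool y, z=-tool z
    def f(v):
        Rg=R.from_euler('zxy',[v[3],v[4],v[5] if len(v)>5 else 0],degrees=True).as_matrix()@np.diag([1,-1,-1.])
        return X[:3,:3]@Rg, X[:3,3]+X[:3,:3]@np.array(v[:3])
    return f
E
python3 - <<'E'
from gfit import *
s=sensors.state(); d=grab('wrist','w5'); print(s['clock'],s['ee_pos'],s['width'],s['wrist_force'])
for z in (-.006,-.003): v=gridfit('w5','c12',[(-.006,.006),(-.008,.008),(z-.003,z+.003),(-4,4),(-4,4)],held(s))
S=seatR(-5.96);o=np.array([.5487,.1333,.125]);L=lidtool(-5.96)
print(rel(o+.1*S[:,2],L),rel([.54,0,.25],down(-88)))
E
```

```text
8.35 [ 0.5063455  -0.35970394  0.23577881] 0.055774433832004075 [ 0.3273525  -0.08361148 -0.90602053]
w5 -0.7870320677757263 [ 7.0000e-04 -1.8000e-03 -3.0000e-03  5.7500e-02  1.5708e+00]
w5 -0.8326604962348938 [ 7.000e-04 -1.000e-04 -6.000e-04  1.084e-01  2.353e-01]
([-516.9, -170.8, 21.6], [-5.1, 29.6, 18.74]) ([-341.8, -115.4, -16.4], [-0.07, -0.12, 11.24])
```

View pics/c12.png

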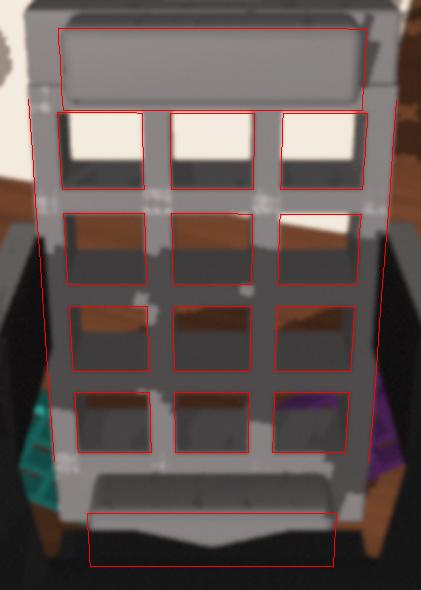

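View pics/w5.png

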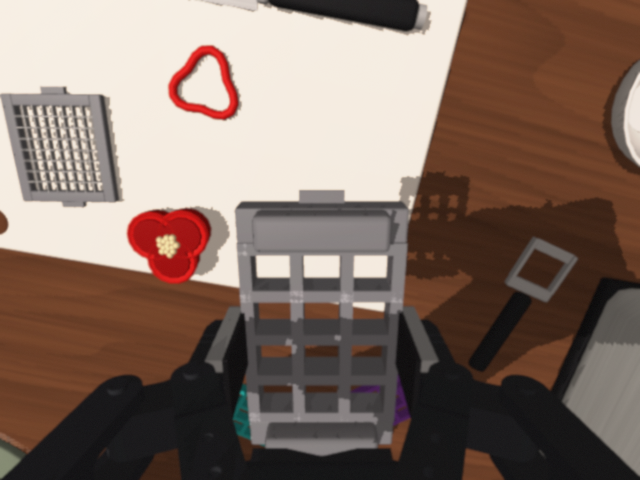

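Emit:
jog_arm([
  [[-50,-17,-5],[0,0,2],55],
  [[-105,-35,-9],[0,0,4],55],
  [[-160,-53,-12],[0,0,6],55],
  [[-215,-71,-14],[0,0,8],55],
  [[-270,-90,-16],[0,0,10],55],
  [[-320,-107,-16],[0,1,11],55],
  [[-370,-124,-12],[-1,8,13],55],
  [[-420,-140,-5],[-2,15,15],55],
  [[-465,-155,5],[-3.5,22,17],55],
  [[-500,-166,15],[-5,28,18.5],55],
  [[-517,-171,21.6],[-5.1,29.6,18.7],55],
  [[-517,-171,21.6],[-5.1,29.6,18.7],55],
  [[-517,-171,21.6],[-5.1,29.6,18.7],55],
  [[-517,-171,21.6],[-5.1,29.6,18.7],55],
])

```text
clock: 10.15
ee_pos: [0.5541, 0.1817, 0.2116]
ee_rot: [-0.646, 0.718, -0.172, -0.192]
wrist_force: [0.8, -0.2, -0.8]
width: 0.0557
```

```bash
cat >> gfit.py <<'E'
S=seatR(-5.96);o=np.array([.5487,.1333,.125]);L=lidtool(-5.96)
V=np.array([.0007,-.0001,-.0006])
def tgt(h): return o+h*S[:,2]-L@V
E
python3 - <<'E'
from gfit import *
s=sensors.state(); d=grab('wrist','w6'); print(s['clock'],s['ee_pos'],s['width'],s['wrist_force'])
v=gridfit('w6','c12',[(-.006,.006),(-.008,.008),(-.003,.002),(-4,4),(-4,4)],held(s))
for h in (.1,.03,.02,.0): print(h,rel(tgt(h),L))
E
```

```text
10.15 [0.55410448 0.18165485 0.21161835] 0.05569971229699394 [ 0.78331162 -0.16740275 -0.83923264]
w6 -0.6441307067871094 [ 3.000e-04  3.000e-04  2.000e-04  1.780e-02 -2.093e-01]
0.1 ([-1.6, 0.4, 0.0], [0.09, 0.09, -0.03])
0.03 ([-1.4, 0.3, 70.0], [0.09, 0.09, -0.03])
0.02 ([-1.4, 0.3, 80.0], [0.09, 0.09, -0.03])
0.0 ([-1.4, 0.2, 100.0], [0.09, 0.09, -0.03])
```

View pics/w6.png

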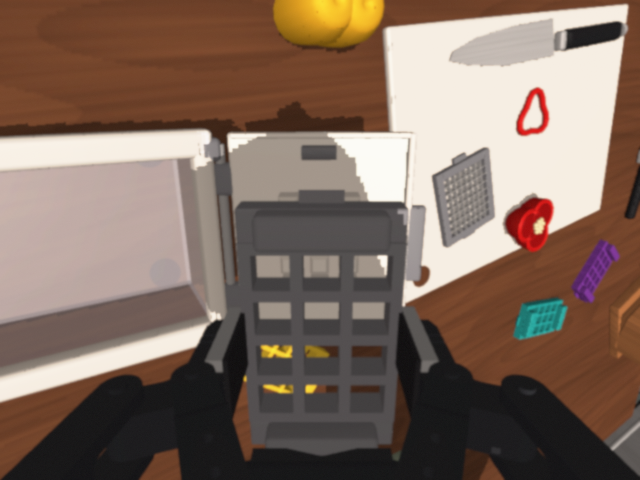

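Emit:
jog_arm([
  [[-1.3,0.3,20],[0.1,0.1,0],55],
  [[-1.3,0.3,50],[0.1,0.1,0],55],
  [[-1.3,0.3,70],[0.1,0.1,0],55],
  [[-1.3,0.3,79],[0.1,0.1,0],55],
  [[-1.3,0.3,79],[0.1,0.1,0],55],
  [[-1.3,0.3,79],[0.1,0.1,0],55],
  [[-1.3,0.3,79],[0.1,0.1,0],55],
])

```text
clock: 11.08
ee_pos: [0.5498, 0.1456, 0.1422]
ee_rot: [-0.647, 0.717, -0.174, -0.192]
wrist_force: [0.2, 0.3, -1.2]
width: 0.0562
```

```bash
python3 - <<'E'
from gfit import *
s=sensors.state(); d=grab('wrist','w7'); print(s['clock'],s['ee_pos'],s['width'],s['wrist_force'])
for h in (.02,.0): print(h,rel(tgt(h),L))
g=d['frame'][190:450,230:410,::-1]; g=np.clip(255*(g/255.)**.6,0,255).astype(np.uint8)
im=cv2.resize(g,None,fx=2.3,fy=2.3,interpolation=cv2.INTER_CUBIC)
for i in(-1,0,1):
  for j in(-1.5,-.5,.5,1.5):
    for a,z,c in((4,17,(0,0,255)),(5.75,14,(0,255,0))):
      q=[(proj(d,o+S@(np.array([i*18+x*a,j*18+y*a,z])/1000))-[230,190]+.5)*2.3 for x,y in((1,1),(1,-1),(-1,-1),(-1,1))]
      cv2.polylines(im,[np.int32(q)],True,c,1)
cv2.imwrite('pics/c13.png',im)
crop('w7','c14',230,190,410,450,2.3)
E
```

```text
11.075 [0.54979659 0.14556442 0.14222739] 0.056248771924631916 [ 0.23519567  0.29571268 -1.16092073]
0.02 ([1.4, -0.1, 1.6], [-0.08, -0.05, 0.09])
0.0 ([1.4, -0.1, 21.6], [-0.08, -0.05, 0.09])
```

View pics/c14.png

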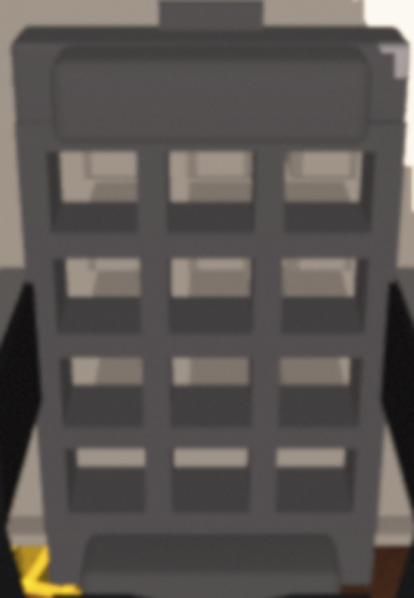

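View pics/c13.png

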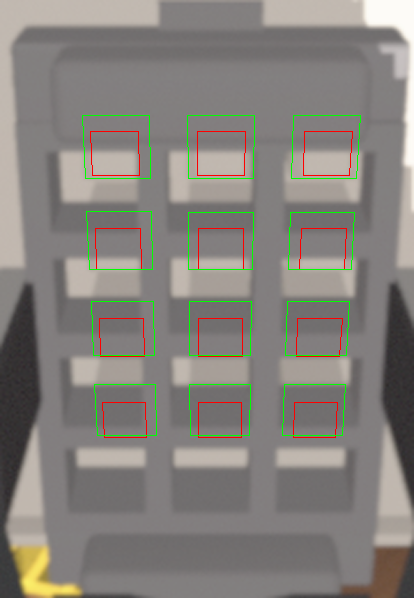

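Emit:
jog_arm([
  [[1.6,0,0],[0,0,0.1],55],
  [[1.6,0,0],[0,0,0.1],55],
  [[1.6,0,0],[0,0,0.1],55],
  [[1.6,0,0],[0,0,0.1],55],
])

```text
clock: 11.62
ee_pos: [0.5494, 0.1438, 0.1426]
ee_rot: [-0.646, 0.717, -0.174, -0.193]
wrist_force: [0.6, 1.3, -1.2]
width: 0.0564
```

```bash
python3 - <<'E'
from gfit import *
s=sensors.state(); d=grab('wrist','w8'); print(s['clock'],s['ee_pos'],s['width'],s['wrist_force'],abs(s['qd']).max())
for h in (.02,): print(h,rel(tgt(h),L,s),rel(tgt(h),L))
v=gridfit('w8','c15',[(-.006,.006),(-.008,.008),(-.003,.002),(-4,4),(-4,4)],held(s))
s_=4; g=d['frame'][230:400,240:400,::-1]
im=cv2.resize(g,None,fx=s_,fy=s_,interpolation=cv2.INTER_CUBIC)[:600]
for i in(-1,0,1):
  for j in(-1.5,-.5,.5,1.5):
    for a,z,c in((4,17,(0,0,255)),(5.75,14,(0,255,0))):
      q=[(proj(d,o+S@(np.array([i*18+x*a,j*18+y*a,z])/1000))-[240,230]+.5)*s_ for x,y in((1,1),(1,-1),(-1,-1),(-1,1))]
      cv2.polylines(im,[np.int32(q)],True,c,1)
cv2.imwrite('pics/c16.png',im)
E
```

```text
11.625 [0.54938935 0.14376327 0.14255003] 0.05644235276121238 [ 0.60899616  1.31543147 -1.19185238] 0.0014907417551401534
0.02 ([-0.4, -0.3, 1.0], [-0.04, -0.09, -0.02]) ([-0.4, -0.3, 1.0], [-0.04, -0.09, -0.02])
w8 -0.6251978874206543 [ 0.0003  0.0003  0.0002  0.065  -0.049 ]
```

View pics/c16.png

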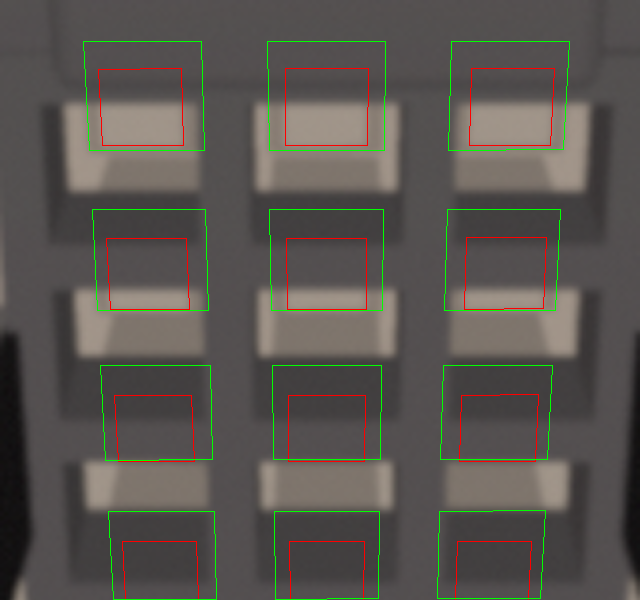

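Emit:
jog_arm([
  [[0,-0.4,1],[0,0,0],55],
  [[0,-0.4,3],[0,0,0],55],
  [[0,-0.4,5],[0,0,0],55],
  [[0,-0.4,7],[0,0,0],55],
  [[0,-0.4,9],[0,0,0],55],
  [[0,-0.4,10],[0,0,0],55],
  [[0,-0.4,10],[0,0,0],55],
])

```text
clock: 12.55
ee_pos: [0.5493, 0.1387, 0.1339]
ee_rot: [-0.646, 0.718, -0.174, -0.193]
wrist_force: [1.5, 0.5, -0.9]
width: 0.0564
```

```bash
cat > st.py <<'E'
from gfit import *
s=sensors.state(); print(s['clock'],'w',s['width'],'F tool',np.round(L.T@s['wrist_force'],1),'M',np.round(L.T@s['wrist_torque'],2))
print('grid origin in seat mm (V)',np.round(1000*S.T@(s['ee_pos']+L@V-o),1), rel(tgt(0),L))
E
python3 st.py
```

```text
12.55 w 0.05641768293789906 F tool [-1.  -1.4  0.4] M [ 0.02 -0.64 -0.04]
grid origin in seat mm (V) [ 0.5  0.1 11. ] ([-0.5, 0.1, 11.0], [-0.04, -0.09, -0.02])
```

Emit:
jog_arm([
  [[0,0,1.5],[0,0,0],55],
  [[0,0,3],[0,0,0],55],
  [[0,0,4],[0,0,0],55],
  [[0,0,5],[0,0,0],55],
  [[0,0,5],[0,0,0],55],
], force=110)

```text
clock: 13.18
ee_pos: [0.5495, 0.1368, 0.1302]
ee_rot: [-0.647, 0.717, -0.174, -0.192]
wrist_force: [-2.5, 5.6, 13.2]
width: 0.0548
```

```bash
python3 st.py
```

```text
13.175 w 0.05477192127530403 F tool [  2.    3.1 -14.1] M [-0.41 -0.16 -0.01]
grid origin in seat mm (V) [0.2 0.5 6.9] ([-0.2, 0.5, 6.9], [-0.11, -0.04, -0.01])
```

Emit:
jog_arm([
  [[0,0,1],[0,0,0],55],
  [[0,0,2],[0,0,0],55],
  [[0,0,3],[0,0,0],55],
  [[0,0,4],[0,0,0],55],
  [[0,0,5],[0,0,0],55],
  [[0,0,6],[0,0,0],55],
  [[0,0,6],[0,0,0],55],
])

```text
clock: 14.05
ee_pos: [0.5486, 0.1335, 0.1244]
ee_rot: [-0.647, 0.717, -0.174, -0.193]
wrist_force: [-3.3, 4.0, 4.1]
width: 0.0551
```

```bash
python3 st.py
```

```text
14.05 w 0.055088038140752804 F tool [-1.1  3.7 -5.4] M [-0.72 -0.72 -0.06]
grid origin in seat mm (V) [ 0.2 -0.1  0.2] ([-0.2, -0.1, 0.2], [-0.03, -0.07, -0.0])
```

Emit:
jog_arm([
  [[0,0,1],[0,0,0],55],
  [[0,0,2],[0,0,0],55],
  [[0,0,3],[0,0,0],55],
  [[0,0,3],[0,0,0],55],
])

```text
clock: 14.55
ee_pos: [0.5487, 0.1334, 0.124]
ee_rot: [-0.647, 0.717, -0.174, -0.192]
wrist_force: [-17.3, 20.4, 49.8]
width: 0.055
```

```bash
python3 st.py; python3 - <<'E'
from gfit import *
grab('wrist','w9')
E
```

```text
14.55 w 0.05501391865690255 F tool [  8.9  19.3 -52.4] M [-4.21  1.56 -0.08]
grid origin in seat mm (V) [ 0.1  0.1 -0.2] ([-0.1, 0.1, -0.2], [-0.07, 0.01, 0.01])
```

View pics/w9.png

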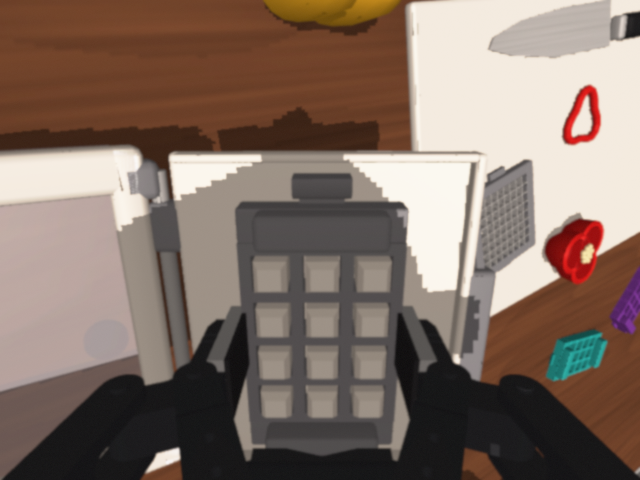

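Emit:
jog_arm([
  [[0,0,-3],[0,0,0],55],
  [[0,0,-3],[0,0,0],78],
  [[0,0,-3],[0,0,0],78],
  [[0,0,-4],[0,0,0],78],
  [[0,0,-20],[0,0,0],78],
  [[0,0,-60],[0,0,0],78],
  [[0,0,-110],[0,0,0],78],
  [[0,0,-125],[0,0,0],78],
  [[0,0,-125],[0,0,0],78],
  [[0,0,-125],[0,0,0],78],
  [[0,0,-125],[0,0,0],78],
])

```text
clock: 15.98
ee_pos: [0.5546, 0.1933, 0.2292]
ee_rot: [-0.646, 0.718, -0.174, -0.193]
wrist_force: [-0.6, 0.1, -0.3]
width: 0.0669
```

```bash
python3 st.py; python3 - <<'E'
from gfit import *
d=grab('wrist','w10'); grab('side','side1')
def pose(v):
    return S@R.from_euler('zx',[v[3],v[4]],degrees=True).as_matrix(), o+S@np.array(v[:3])
gridfit('w10','c17',[(-.006,.006),(-.006,.006),(-.003,.01),(-4,4),(-5,5)],pose)
gridfit('w10','c17',[(-.006,.006),(-.006,.006),(-.0001,.0001),(-4,4),(-.1,.1)],pose)
for a in [(0,44.3,22),(15,44.3,22),(-15,44.3,22),(0,-44.3,22),(15,-44.3,22),(-15,-44.3,22),(-40,0,0),(40,0,0),(-45,45,0)]:
    q=o+S@(np.array(a)/1000); u,v=np.round(proj(d,q)).astype(int)
    print(a,(u,v),np.round(1000*S.T@(px(d,u,v)-o),1))
crop('w10','c18',220,120,420,330,2.8)
E
```

```text
15.975 w 0.06694907495571065 F tool [-0.2  0.6  0.2] M [-0.   -0.55 -0.07]
grid origin in seat mm (V) [  0.6  -0.2 121. ] ([-0.9, -0.3, 121.0], [0.03, -0.15, -0.03])
w10 -0.8075708746910095 [-7.0000e-04 -1.0000e-03 -3.0000e-03 -1.2690e-01 -1.4182e+00]
w10 -0.784863293170929 [-0.0007  0.0003 -0.0001 -0.0762  0.0759]
(0, 44.3, 22) (np.int64(321), np.int64(172)) [ 0.3 44.2 22.2]
(15, 44.3, 22) (np.int64(346), np.int64(172)) [15.3 44.1 21.7]
(-15, 44.3, 22) (np.int64(295), np.int64(172)) [-15.3  44.2  22.1]
(0, -44.3, 22) (np.int64(321), np.int64(304)) [  0.2 -44.1  22.1]
(15, -44.3, 22) (np.int64(343), np.int64(304)) [ 14.9 -44.   22.4]
(-15, -44.3, 22) (np.int64(298), np.int64(304)) [-15.2 -44.1  22. ]
(-40, 0, 0) (np.int64(262), np.int64(231)) [-40.2   0.1  -0.1]
(40, 0, 0) (np.int64(379), np.int64(231)) [40.1 -0.  -0.1]
(-45, 45, 0) (np.int64(251), np.int64(165)) [-45.   45.3   0.5]
```

View pics/c18.png

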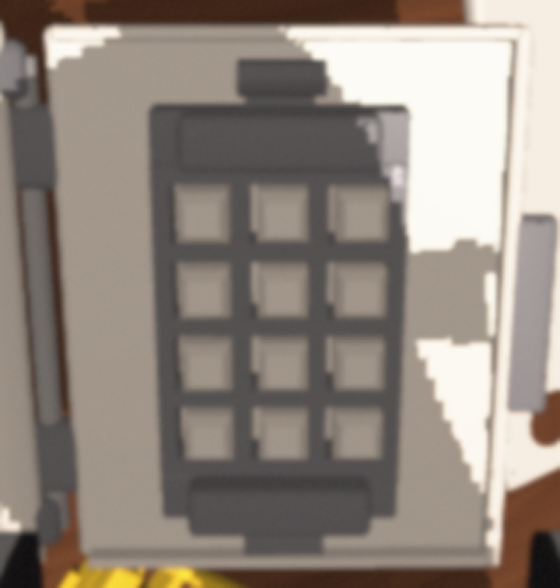

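View pics/c17.png

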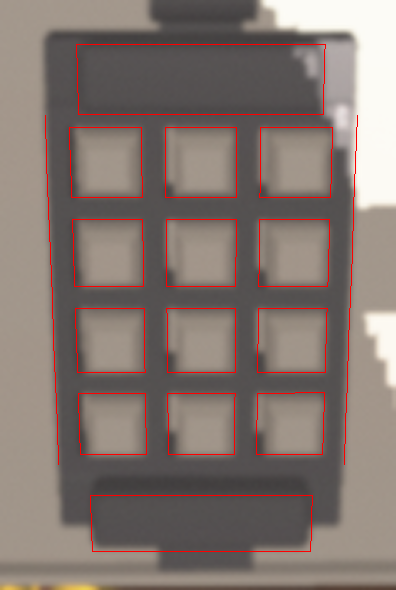

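```bash
python3 - <<'E'
from h import *
crop('side1','c19',215,70,385,190,4.5)
a=load('side0')['frame'].astype(int);b=load('side1')['frame'].astype(int)
m=(abs(a-b).sum(2)>60).astype(np.uint8)
n,_,st,_=cv2.connectedComponentsWithStats(m); print([x.tolist() for x in st[1:] if x[4]>40])
E
```

```text
[[32, 0, 86, 175, 8226], [114, 0, 32, 58, 1069], [247, 0, 42, 96, 2378], [102, 109, 8, 38, 131], [150, 125, 47, 107, 3480], [259, 128, 54, 22, 564], [96, 162, 16, 58, 218], [37, 168, 4, 39, 84], [189, 177, 92, 101, 3272], [223, 191, 21, 16, 104], [137, 235, 19, 36, 322], [162, 280, 35, 57, 1053], [337, 293, 50, 45, 1209]]
```

View pics/side1.png

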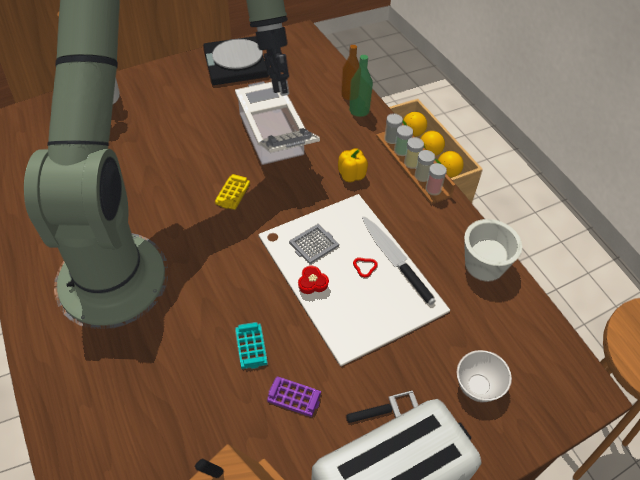

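The side view shows the grid seated on the open lid at (288,138), the gripper clear above it, and everything else where it was. I'm handing the job in.

```bash
python3 -c "
from plant import ticket; print(ticket.close_job())"
```

```text
the job is handed in; nothing more can be done
None
```

The grid is pressed home on the studs of the open lid, and I handed the job in at about 16 s. I took the grey grid from the board, lowered it over the studs while still holding it, and pushed it past both clips. It met the face at a measured wrist force of about 53 N; then I let go and backed off 12 cm.

**Last checks:**
- **Height:** both thumb-bar tops read 22.0 ± 0.4 mm above the lid face by wrist-camera depth, so both ends are flush with the face.
- **Position:** the fit with the grid held flat on the face put its middle within about 0.8 mm of the seat and its angle within 0.1°.
- **Lid:** its face was unmoved in the depth reading, so it still lies open.
- **Other things:** nothing else showed as moved in the side view.

**What disagreed or went wrong:**
- **Free fit:** with height and tilt left free, the image fit drifted to its -3 mm height limit and 1.4° of tilt. The image pins height down poorly, so I went by the depth readings.
- **First grasp:** the fingertips pressed on the board with about 27 N, so I re-gripped 5 mm higher.
- **Far clip:** I could not see the clip at the -y end directly, because the thumb bar hides it. That end rests on the depth reading and the force on the face.

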